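# Push-switch force check

### The arm

A 6-joint arm with a two-finger parallel gripper is mounted at the origin on the work surface. World frame = base frame: x ahead of the robot, y to its left, z up, the work surface at z = 0. Lengths are in m, angles in degrees, forces in N, time in s.
With the tool pointing down it reaches from about 0.4 to 0.825 m from the base axis. Payload 7 kg.
Tool frame: the origin (TCP) lies on the centre line of the jaws, within the pads' length; the fingertips stand 8 mm ahead of it and the grasp point (between the pads) lies 11 mm behind it; z points along the fingers, y is the line along which they close (so a half turn about z gives the same grasp; the last joint's range is limited). The gripper opens to 88 mm and grips with 3 to 60 N. Pads are 19 mm wide; open, the fingers measure 130 mm over their backs; the gripper's body (78 mm by 193 mm) begins 47 mm behind the grasp point.
Start: joints at [-60.728, 20.546, 0.682, 0, -70.136, -16.507], TCP at [0.149, -0.658, 0.235] pointing down, gripper open.
Joint ranges: [-176.03, 176.03], [-82.01, 121.73], [-58.28, 71.71], [-173.87, 95.51], [-174.79, -0.11], [-173.66, 173.66]. Speed limits (degrees/s): [136.94, 136.94, 172.46, 180, 180, 180].

### API

Orientations are given as [roll, pitch, yaw] about the fixed x, y, z axes, in that order (R = Rz(yaw) Ry(pitch) Rx(roll)).
In Python, from plant import r gives the robot as it stands.
- The arm moves only by the tool carry_out, never from a script. Its argument "targets" is a list of rows, each a list of 6 numbers: the shift along the tool's x, y, z scaled (see below), then the turn, a rotation vector about the tool's x, y, z scaled (see below). A call has 1 to 5 rows; each row shifts and turns the commanded pose from where the row before left it, along the tool's axes as they then stand; what a row does not reach is not made up. The controller multiplies each number of a shift by 0.5 m and each number of a turn by 60 degrees. A row lasts 1/8 s, in which the tool goes at most 62.5 mm and 10.7 degrees, less where a joint would pass 70% of its speed; a pose out of reach is approached as far as the arm can. A call with a number of a shift or a turn outside -1 to 1 is refused whole. A call with a gripper value outside its range is refused whole. "hand" is the opening, from 0 (shut) to 1 (fully open), set as the call begins (left out, the last holds). The fingers move at their own pace and stop on an object; "squeeze" is the grip in N (left out, the last holds). Time passes only in rows, so rows that do not move let the fingers close. It gives the time, the measured TCP pose, the force, the opening and the grip force at its end, in the units of the state.
- r.get_state(): the state, without advancing time (a new reading comes with each control period).
- r.capture(name): name is "scene" or "top" or "wrist"; returns the picture (384x512x3 uint8, red, green, blue); there is no depth.
- r.camera_info(name): a dict with "K" (3x3 intrinsics, pixels), "distortion" ([k1, k2, p1, p2, k3] as OpenCV has them; the pictures are not rectified), "eye" and "attitude" of the camera in the world. Camera axes: x right, y down, z forward; pixel columns grow to the right and rows downward; lengths in m; the calibration is good to about 2 mm. A picture is of the moment at which its call begins: read the wrist's pose just before it. camera_info takes no time and is no camera call; for the wrist camera it gives the pose at the moment of the call.
- r.close_job(): hands the job in; it is judged then, once.
The state is a dict: "time_s": time; "joints": joint angles; "qd": joint speeds; "joint_torque": joint torques, N m; "tcp_pos": TCP position; "eef_rot": TCP orientation; "contact_force": force on the tool from outside, world axes, zero at the start; "moment": the same for the moment, N m; "gripper_width": finger opening in m; "gripper_force": force on a finger pad.
Only numpy, scipy, OpenCV 4.12 (cv2) and the standard library are available. Lean on these libraries where they do the work, as an engineer would, in place of code of your own. Each camera call takes 0.05 s, during which the arm holds its last target. There are 200 camera calls.

### The job

Check the four latching push switches on the cutting-press box, which look alike: press them with a finger, never harder than 10 N, until they click and stay down. Three click easily; the faulty one does not click at such a push, so leave that one out and then slip the steel ring over it as a mark, so that it stands flat on the box around that switch. Leave the other things on the bench alone.

Things in the scene. Friction and masses are not known exactly. Their poses are not given: they have to be found in the camera images.
- control_box: Fixed grey switch box on the bench, 190 x 190 mm and 45 mm tall; origin at the centre of its underside, z up. Four switches stand on its flat top in a 2 x 2 square, 85 mm apart.
- switch_a: One of four push switches of identical look, fixed on the box: a round aluminium bezel, 37.6 mm in diameter and 12 mm tall with a bevelled rim, with a round black plunger (24 mm in diameter) standing out of it. Origin on the switch's axis at the box's top surface (45 mm above the bench), z up. Its yaw means nothing. Which name stands on which of the four places changes.
- top_a (a point): Centre of the top of the plunger of switch_a: 26 mm above the box's top when out, 19 mm when latched; moves with the plunger.
- plunger_a (a joint): Travel of the plunger of switch_a, m: 0 out, 0.007 end stop. The push needed peaks at about 2.5 mm, then fades; past about 5.2 mm it clicks, pulls itself in and stays at about 0.007; let go earlier it springs out. Peak push: 4 to 5 N on three of the switches, about 15 N on the faulty one; which is which is known only by feel. The end stop is hard.
- switch_b: One of four push switches of identical look, fixed on the box: a round aluminium bezel, 37.6 mm in diameter and 12 mm tall with a bevelled rim, with a round black plunger (24 mm in diameter) standing out of it. Origin on the switch's axis at the box's top surface (45 mm above the bench), z up. Its yaw means nothing. Which name stands on which of the four places changes.
- top_b (a point): Centre of the top of the plunger of switch_b: 26 mm above the box's top when out, 19 mm when latched; moves with the plunger.
- plunger_b (a joint): Travel of the plunger of switch_b, m: 0 out, 0.007 end stop. The push needed peaks at about 2.5 mm, then fades; past about 5.2 mm it clicks, pulls itself in and stays at about 0.007; let go earlier it springs out. Peak push: 4 to 5 N on three of the switches, about 15 N on the faulty one; which is which is known only by feel. The end stop is hard.
- switch_c: One of four push switches of identical look, fixed on the box: a round aluminium bezel, 37.6 mm in diameter and 12 mm tall with a bevelled rim, with a round black plunger (24 mm in diameter) standing out of it. Origin on the switch's axis at the box's top surface (45 mm above the bench), z up. Its yaw means nothing. Which name stands on which of the four places changes.
- top_c (a point): Centre of the top of the plunger of switch_c: 26 mm above the box's top when out, 19 mm when latched; moves with the plunger.
- plunger_c (a joint): Travel of the plunger of switch_c, m: 0 out, 0.007 end stop. The push needed peaks at about 2.5 mm, then fades; past about 5.2 mm it clicks, pulls itself in and stays at about 0.007; let go earlier it springs out. Peak push: 4 to 5 N on three of the switches, about 15 N on the faulty one; which is which is known only by feel. The end stop is hard.
- switch_d: One of four push switches of identical look, fixed on the box: a round aluminium bezel, 37.6 mm in diameter and 12 mm tall with a bevelled rim, with a round black plunger (24 mm in diameter) standing out of it. Origin on the switch's axis at the box's top surface (45 mm above the bench), z up. Its yaw means nothing. Which name stands on which of the four places changes.
- top_d (a point): Centre of the top of the plunger of switch_d: 26 mm above the box's top when out, 19 mm when latched; moves with the plunger.
- plunger_d (a joint): Travel of the plunger of switch_d, m: 0 out, 0.007 end stop. The push needed peaks at about 2.5 mm, then fades; past about 5.2 mm it clicks, pulls itself in and stays at about 0.007; let go earlier it springs out. Peak push: 4 to 5 N on three of the switches, about 15 N on the faulty one; which is which is known only by feel. The end stop is hard.
- ring: Loose plain steel marker ring lying flat on the bench, 50 mm outside, 40 mm inside diameter, 20 mm tall, 70 g; origin at the centre of its underside, z up. It slips over a switch's bezel with 1.2 mm play all round and then stands on the box's top; a plunger that is out stands 6 mm above its rim.
- weight: Bystander: dark steel disc, 90 mm in diameter, 22 mm tall; origin under its centre.
- glue: Bystander: white bottle with black cap, 52 mm in diameter, 120 mm tall; origin under its centre.
- hammer: Bystander: wooden-handled hammer, about 250 mm long, lying on the bench; origin under it.
- die: Bystander: rectangular steel cutting die (open frame) 90 x 60 mm, 30 mm tall; origin under its centre.
Mind the look-alikes: they are no part of the job. Of the things like the ring, leave any that is red; of the rest the smaller one is meant.

How it is judged:
By the outcome, as a careful person would: the job done as asked, in the order asked, and still so for the second after the job is handed in, with the robot touching nothing.
It also fails if it takes over 59 s, if anything falls off the work surface, if the arm or the gripper's body presses on something with over 40 N, if the wrist force passes 120 N, or if a joint passes its speed limit or range.

## Working session

There is one attempt and no reset: what is moved stays moved. The work goes in short steps, Python scripts to look and compute and a tool call to move; the robot and the scene stay as the last step left them, time stands still between calls to the robot, and variables do not carry over. Pictures are saved under pics/ and viewed, at most 10 in all, crops included, and the job is handed in when it is done.

Besides the shell and the picture viewer there is one more tool, called after ">>>" as name(argument=value, ...) on one line, values as JSON. carry_out: Moves the arm, as the interface text tells. Its arguments: {"type":"object","properties":{"targets":{"type":"array","items":{"type":"array","items":{"type":"number","minimum":-1,"maximum":1}}},"hand":{"type":"number"},"squeeze":{"type":"number"}},"required":["targets"]}

```bash
mkdir -p pics; cat > h.py <<'E'
import numpy as np, cv2
from plant import r
from scipy.spatial.transform import Rotation as R
def save(n,f):
    im=r.capture(n); cv2.imwrite('pics/'+f,im[:,:,::-1]); return im
def rot(a):
    a=np.array(a,float)
    return a if a.shape==(3,3) else R.from_euler('xyz',a,degrees=True).as_matrix()
def ray(ci,uv):
    p=cv2.undistortPoints(np.array(uv,float).reshape(-1,1,2),np.array(ci['K']),np.array(ci['distortion'])).reshape(-1,2)
    d=np.c_[p,np.ones(len(p))]@rot(ci['attitude']).T
    return np.array(ci['eye'],float),d
def onz(ci,uv,z):
    e,d=ray(ci,uv); return e+d*((z-e[2])/d[:,2])[:,None]
def pix(ci,P):
    A=rot(ci['attitude']); rv=cv2.Rodrigues(A.T)[0]
    return cv2.projectPoints(np.array(P,float).reshape(-1,1,3),rv,-A.T@np.array(ci['eye'],float),np.array(ci['K']),np.array(ci['distortion']))[0].reshape(-1,2)
E
python3 - <<'E'
from h import *
for n in('top','scene'):
    save(n,n+'1.png'); print(n,r.camera_info(n))
print(r.get_state())
E
```

```text
top {'K': array([[465.52690636,   0.        , 254.83786179],
       [  0.        , 465.52690636, 185.90238256],
       [  0.        ,   0.        ,   1.        ]]), 'distortion': array([-0.00367749,  0.        ,  0.        ,  0.        ,  0.        ]), 'eye': array([ 0.4003932 , -0.01670513,  1.26893961]), 'attitude': array([-169.6272195 ,   -0.39632188,  -88.98790612])}
scene {'K': array([[472.92786787,   0.        , 252.31632761],
       [  0.        , 472.92786787, 194.46229341],
       [  0.        ,   0.        ,   1.        ]]), 'distortion': array([-0.03147872,  0.        ,  0.        ,  0.        ,  0.        ]), 'eye': array([ 1.81380823, -0.17492393,  0.86034716]), 'attitude': array([-123.66461197,   -1.03415177,   84.3526733 ])}
{'time_s': 0.1, 'joints': array([-6.07277226e+01,  2.05893817e+01,  6.38761057e-01, -1.82782146e-02,
       -7.01356718e+01, -1.65060353e+01]), 'qd': array([-0.03044724, -0.11595088,  0.1095579 ,  0.00577401, -0.09430293,
        0.00813642]), 'joint_torque': array([-2.06312514e-03, -5.84161663e+01,  2.93751776e+01,  7.01551393e+00,
        1.01268434e-02, -6.25587109e-05]), 'tcp_pos': array([ 0.14903028, -0.65790387,  0.23368953]), 'eef_rot': array([ 1.79912381e+02, -8.04411823e-03, -1.67239976e+02]), 'contact_force': array([-0.18517581, -0.10055338,  0.11101635]), 'moment': array([ 0.01911731, -0.02770741, -0.00205564]), 'gripper_force': 0.0, 'gripper_width': 0.08778978945693497}
```

View pics/top1.png

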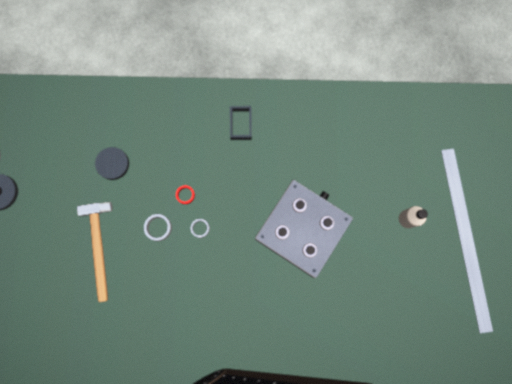

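View pics/scene1.png

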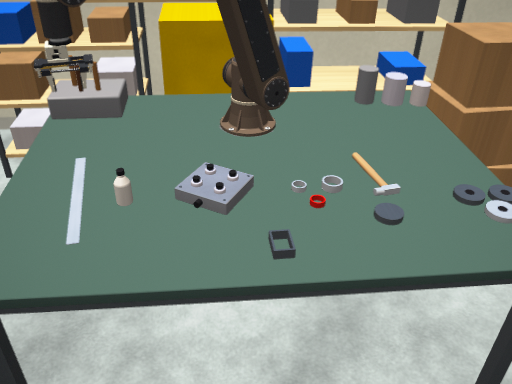

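Top view: the box is at about (304,228), with switches at (300,205), (328,222), (283,232) and (310,250). Ring candidates are the red one (185,195), the large steel one (157,227) and the small steel one (200,228). The small steel one fits the description, so I'll measure and check it with a crop.

```bash
python3 - <<'E'
from h import *
im=cv2.imread('pics/top1.png'); sc=cv2.imread('pics/scene1.png'); ct=r.camera_info('top'); cs=r.camera_info('scene')
hsv=cv2.cvtColor(im,cv2.COLOR_BGR2HSV)
m=((hsv[...,1]<60)&(hsv[...,2]>125)).astype(np.uint8); m[:90]=0
cs_,_=cv2.findContours(m,cv2.RETR_EXTERNAL,cv2.CHAIN_APPROX_NONE)
for c in cs_:
    if cv2.contourArea(c)<60: continue
    (x,y),(w,h),a=cv2.minAreaRect(c)
    z=.057 if 270<x<345 and 190<y<265 else .02
    M=cv2.moments(c); u=(M['m10']/M['m00'],M['m01']/M['m00'])
    print(np.round(u,1),np.round((w,h),1),'xyz',onz(ct,[u],z)[0].round(4),'size mm',np.round(np.array([w,h])*(ct['eye'][2]-z)/465.5*1000,1))
m=((hsv[...,2]>60)&(hsv[...,1]<75)).astype(np.uint8); m[:170]=0; m[290:]=0;m[:,:250]=0;m[:,360:]=0
m=cv2.morphologyEx(m,cv2.MORPH_CLOSE,np.ones((15,15)))
c=max(cv2.findContours(m,0,1)[0],key=cv2.contourArea); q=cv2.minAreaRect(c);b=cv2.boxPoints(q)
P=onz(ct,b,.045);print('box',q,P.mean(0).round(4),np.linalg.norm(np.diff(P,axis=0),axis=1),np.degrees(np.arctan2(*(P[1]-P[0])[1::-1])))
a=cv2.resize(im[170:270,140:350],None,fx=3.8,fy=3.8,interpolation=2);b=cv2.resize(sc[155:215,170:350],(798,200),interpolation=2)
cv2.imwrite('pics/crop.png',np.vstack([a,np.pad(b,((0,0),(0,a.shape[1]-798),(0,0)))]))
print(r.camera_info('wrist'))
E
```

```text
[ 93.1 207.8] [12.9 36. ] xyz [0.5607 0.414  0.02  ] size mm [34.7 96.7]
[309.7 197.6] [243. 375.] xyz [ 0.5937 -0.1663  0.057 ] size mm [632.7 976.3]
box ((304.5, 229.49996948242188), (108.99998474121094, 118.99998474121094), -0.0) [ 0.5141 -0.154   0.045 ] [0.31274162 0.2936828  0.31356567] 1.1188966102188584
{'K': array([[317.84821063,   0.        , 259.16577758],
       [  0.        , 317.84821063, 192.97686537],
       [  0.        ,   0.        ,   1.        ]]), 'distortion': array([-0.07154945,  0.        ,  0.        ,  0.        ,  0.        ]), 'eye': array([ 0.08354181, -0.67241156,  0.38497458]), 'attitude': array([ 1.65417247e+02, -5.89038095e-02,  1.02816696e+02])}
```

View pics/crop.png

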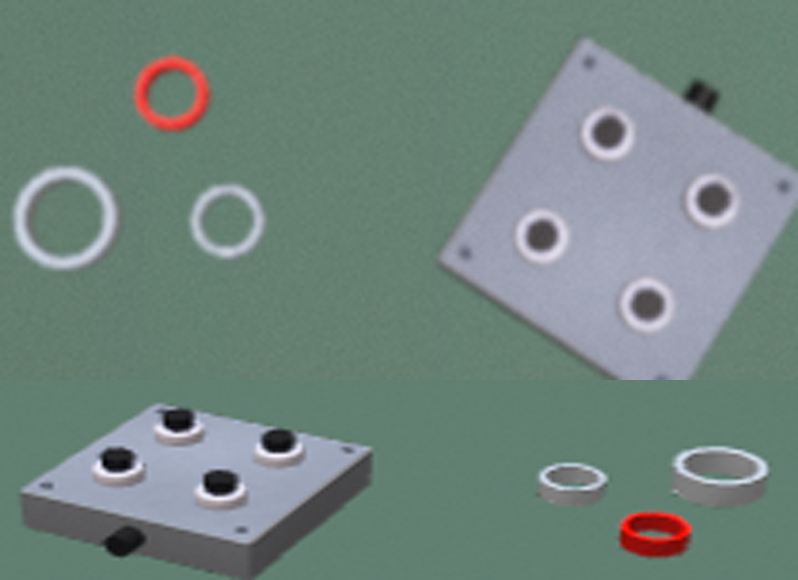

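The crop confirms the small steel ring at about (200,228), next to the larger steel one and the red one. The bezels are bright annuli, so I'll segment each object in its own window.

```bash
python3 - <<'E'
from h import *
im=cv2.imread('pics/top1.png'); ct=r.camera_info('top')
B=im.min(2)
def blob(u,v,w,dark=False):
    g=cv2.resize(B[v-w:v+w+1,u-w:u+w+1],None,fx=8,fy=8,interpolation=cv2.INTER_CUBIC)
    t,m=cv2.threshold(g,0,255,(cv2.THRESH_BINARY_INV if dark else cv2.THRESH_BINARY)+cv2.THRESH_OTSU)
    c=max(cv2.findContours(m,0,1)[0],key=cv2.contourArea)
    e=cv2.fitEllipse(c); s=lambda q:(q+.5)/8-.5
    return (s(e[0][0])+u-w,s(e[0][1])+v-w),np.array(e[1])/8
f=1000/465.5
u,s=blob(200,228,13);print('ring',np.round(u,2),(s*f*(1.269-.02)).round(1),onz(ct,[u],.02)[0].round(4),'mid',onz(ct,[u],.01)[0].round(4))
P=[]
for q in((300,205),(328,222),(283,232),(310,250)):
    u,s=blob(*q,9);u2,s2=blob(*q,5,True)
    p=onz(ct,[u],.057)[0];P.append(p)
    print(np.round(u,2),(s*f*1.212).round(1),p.round(4),'plunger',np.round(u2,2),(s2*f*1.2).round(1),onz(ct,[u2],.071)[0].round(4))
P=np.array(P)
for i,j in((0,1),(1,3),(3,2),(2,0)):print((np.linalg.norm(P[i]-P[j])*1e3).round(1),np.degrees(np.arctan2(*(P[j]-P[i])[1::-1])).round(1))
print(P.mean(0))
E
```

```text
ring [199.33 227.66] [51.8 52.3] [0.5125 0.1255 0.02  ] mid [0.5134 0.1266 0.01  ]
[300. 205.] [58.1 58.1] [ 0.5736 -0.1408  0.057 ] plunger [299.71 204.27] [20.6 22.2] [ 0.5735 -0.1386  0.071 ]
[328. 222.] [58.1 58.1] [ 0.5301 -0.214   0.057 ] plunger [327.27 222.  ] [21.  22.5] [ 0.5286 -0.2098  0.071 ]
[283. 232.] [58.1 58.1] [ 0.5019 -0.0966  0.057 ] plunger [282.11 231.53] [20.3 21.7] [ 0.5019 -0.0933  0.071 ]
[310. 250.] [58.1 58.1] [ 0.4567 -0.1667  0.057 ] plunger [309.96 249.73] [21. 22.] [ 0.4567 -0.1648  0.071 ]
85.1 -120.7
87.3 147.2
83.4 57.2
84.2 -31.7
[ 0.51555789 -0.15449528  0.057     ]
```

>>> carry_out(targets=[[-0.08,0.07,0,0,0,0],[-0.08,0.07,0,0,0,0],[-0.08,0.07,0,0,0,0],[-0.08,0.07,0,0,0,0],[-0.08,0.07,0,0,0,0]], hand=0)

```text
time_s: 0.72
tcp_pos: [0.3061, -0.4419, 0.2343]
eef_rot: [180.0, -0.0, -167.2]
contact_force: [0.8, -0.3, -0.2]
gripper_width: 0.0433
gripper_force: 0.0
```

>>> carry_out(targets=[[-0.08,0.07,0,0,0,0],[-0.08,0.07,0,0,0,0],[-0.08,0.07,0,0,0,0],[-0.08,0.07,0,0,0,0],[-0.08,0.07,0,0,0,0]])

```text
time_s: 1.35
tcp_pos: [0.4625, -0.2269, 0.2345]
eef_rot: [180.0, 0.0, -167.2]
contact_force: [0.5, -1.0, -0.2]
gripper_width: 0.0007
gripper_force: 0.0
```

>>> carry_out(targets=[[-0.07,0.06,0,0,0,0],[-0.065,0.06,0,0,0,0],[0,0,0,0,0,0]])

```text
time_s: 1.72
tcp_pos: [0.5157, -0.153, 0.234]
eef_rot: [180.0, -0.0, -167.1]
contact_force: [-0.5, -0.0, -0.4]
gripper_width: 0.0002
gripper_force: 0.0
```

```bash
python3 - <<'E'
from h import *
ci=r.camera_info('wrist');save('wrist','w1.png');print(ci['eye'],ci['attitude'],r.get_state())
print(pix(ci,[[.5738,-.1384,.071],[.5284,-.2102,.071],[.5020,-.0930,.071],[.4566,-.1648,.071]]))
E
```

```text
[ 0.45027321 -0.16749365  0.38527545] [1.65447544e+02 8.03827673e-03 1.02998771e+02] {'time_s': 1.775, 'joints': array([ 4.25315971e+00,  7.63734918e+00, -1.66915931e+01, -1.12460024e-02,
       -6.57342554e+01, -8.13531631e+01]), 'qd': array([-1.86222785, -0.7463331 , -0.71787813,  0.13023964, -0.20543751,
        0.51623087]), 'joint_torque': array([ 1.04089782e+00, -3.88176084e+01,  2.88364094e+01,  6.78476527e+00,
        2.23423506e-02, -1.82128698e-01]), 'tcp_pos': array([ 0.51479791, -0.15397862,  0.23399674]), 'eef_rot': array([ 1.79980368e+02, -6.09390975e-02, -1.67104620e+02]), 'contact_force': array([-0.0907113 , -0.92882165, -0.86533376]), 'moment': array([-0.0642518 ,  0.05143277,  0.02899359]), 'gripper_force': 0.0, 'gripper_width': 0.00044355272302856676}
[[259.7394419  234.4138409 ]
 [200.74093975 178.56934298]
 [319.38562961 179.19200685]
 [260.45489243 118.0353062 ]]
```

View pics/w1.png

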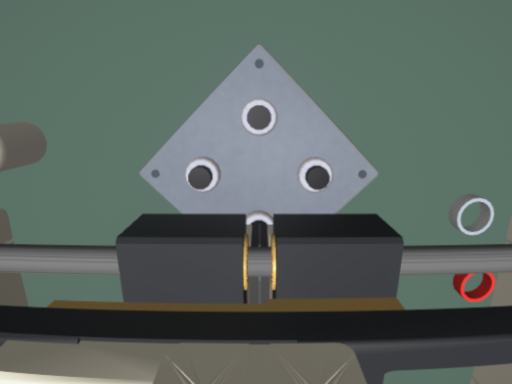

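Wrist view: plunger tops at about (259,117), (200,177) and (317,177), within 2 px of the predictions; the fourth is behind the fingers. I'll start with switch S4, the near one.

>>> carry_out(targets=[[0.06,0.002,0.1,0,0,0],[0.058,0.002,0.1,0,0,0],[0,0,0.07,0,0,0],[0,0,0.02,0,0,0],[0,0,0.0,0,0,0]])

```text
time_s: 2.4
tcp_pos: [0.4567, -0.1667, 0.0898]
eef_rot: [-180.0, -0.0, -167.3]
contact_force: [-0.1, -0.6, 0.1]
gripper_width: 0.0002
gripper_force: 0.0
```

>>> carry_out(targets=[[0,0,0,0,0,0],[0,0,0.004,0,0,0],[0,0,0,0,0,0],[0,0,0,0,0,0]])

```text
time_s: 2.9
tcp_pos: [0.4566, -0.1662, 0.0878]
eef_rot: [-180.0, 0.0, -167.2]
contact_force: [-0.5, 0.0, 0.8]
gripper_width: 0.0005
gripper_force: 0.0
```

>>> carry_out(targets=[[0,0,0.006,0,0,0],[0,0,0.006,0,0,0],[0,0,0.002,0,0,0],[0,0,0,0,0,0]])

```text
time_s: 3.4
tcp_pos: [0.4564, -0.1662, 0.0804]
eef_rot: [180.0, -0.0, -167.2]
contact_force: [-0.2, -0.8, -0.5]
gripper_width: 0.0007
gripper_force: 0.0
```

>>> carry_out(targets=[[0,0,0.002,0,0,0],[0,0,0,0,0,0]])

```text
time_s: 3.65
tcp_pos: [0.4565, -0.1662, 0.0795]
eef_rot: [180.0, -0.0, -167.2]
contact_force: [0.8, -0.5, 0.0]
gripper_width: 0.0004
gripper_force: 0.0
```

>>> carry_out(targets=[[0,0,0.002,0,0,0],[0,0,0,0,0,0]])

```text
time_s: 3.9
tcp_pos: [0.4566, -0.1662, 0.0787]
eef_rot: [-180.0, 0.0, -167.2]
contact_force: [-0.6, 0.3, 1.5]
gripper_width: 0.0003
gripper_force: 1.0
```

>>> carry_out(targets=[[0,0,0.001,0,0,0],[0,0,0,0,0,0]])

```text
time_s: 4.15
tcp_pos: [0.4566, -0.1663, 0.0782]
eef_rot: [-180.0, 0.0, -167.2]
contact_force: [-0.7, 0.4, 3.0]
gripper_width: 0.0005
gripper_force: 1.5
```

>>> carry_out(targets=[[0,0,0.001,0,0,0],[0,0,0,0,0,0]])

```text
time_s: 4.4
tcp_pos: [0.4566, -0.1662, 0.0776]
eef_rot: [-180.0, 0.0, -167.2]
contact_force: [-1.2, -0.1, 4.4]
gripper_width: 0.0007
gripper_force: 1.8
```

>>> carry_out(targets=[[0,0,0.001,0,0,0],[0,0,0,0,0,0]])

```text
time_s: 4.65
tcp_pos: [0.4566, -0.1662, 0.0771]
eef_rot: [-180.0, 0.0, -167.2]
contact_force: [-0.4, 0.9, 3.9]
gripper_width: 0.0003
gripper_force: 2.0
```

Good sign: the force is flattening at about 4 N. I'll keep going.

>>> carry_out(targets=[[0,0,0.001,0,0,0],[0,0,0.001,0,0,0],[0,0,0,0,0,0]])

```text
time_s: 5.03
tcp_pos: [0.4566, -0.1662, 0.076]
eef_rot: [-180.0, 0.0, -167.2]
contact_force: [0.8, 0.0, 3.6]
gripper_width: 0.0002
gripper_force: 1.8
```

>>> carry_out(targets=[[0,0,0.001,0,0,0],[0,0,0.001,0,0,0],[0,0,0,0,0,0]])

```text
time_s: 5.4
tcp_pos: [0.4566, -0.1662, 0.0749]
eef_rot: [180.0, 0.0, -167.2]
contact_force: [0.1, 0.1, 0.5]
gripper_width: 0.0005
gripper_force: 0.8
```

>>> carry_out(targets=[[0,0,0.0012,0,0,0],[0,0,0.0012,0,0,0],[0,0,0.001,0,0,0],[0,0,0,0,0,0]])

```text
time_s: 5.9
tcp_pos: [0.4563, -0.1662, 0.0732]
eef_rot: [180.0, -0.0, -167.2]
contact_force: [0.2, 0.4, 0.9]
gripper_width: 0.0007
gripper_force: 0.0
```

>>> carry_out(targets=[[0,0,-0.031,0,0,0],[-0.04,0.041,0,0,0,0],[-0.041,0.041,0,0,0,0],[-0.04,0.041,0,0,0,0],[0,0,0,0,0,0]])

```text
time_s: 6.52
tcp_pos: [0.5029, -0.0916, 0.0888]
eef_rot: [-180.0, 0.0, -167.1]
contact_force: [-0.1, -0.6, 0.3]
gripper_width: 0.0006
gripper_force: 0.0
```

>>> carry_out(targets=[[0,0,0,0,0,0],[0,0,0.008,0,0,0],[0,0,0.008,0,0,0],[0,0,0,0,0,0]])

```text
time_s: 7.02
tcp_pos: [0.5014, -0.0933, 0.0804]
eef_rot: [180.0, -0.1, -167.3]
contact_force: [-0.1, 0.1, -0.5]
gripper_width: 0.0004
gripper_force: 0.0
```

>>> carry_out(targets=[[0,0,0.002,0,0,0],[0,0,0.0015,0,0,0],[0,0,0,0,0,0]])

```text
time_s: 7.4
tcp_pos: [0.502, -0.0929, 0.0792]
eef_rot: [-180.0, 0.0, -167.2]
contact_force: [-0.3, -0.9, 0.3]
gripper_width: 0.0004
gripper_force: 0.4
```

>>> carry_out(targets=[[0,0,0.0005,0,0,0],[0,0,0,0,0,0]])

```text
time_s: 7.65
tcp_pos: [0.502, -0.0929, 0.079]
eef_rot: [-180.0, 0.0, -167.2]
contact_force: [-0.7, -0.6, 1.8]
gripper_width: 0.0007
gripper_force: 0.6
```

>>> carry_out(targets=[[0,0,0.001,0,0,0],[0,0,0,0,0,0]])

```text
time_s: 7.9
tcp_pos: [0.5019, -0.0929, 0.0784]
eef_rot: [-180.0, 0.0, -167.2]
contact_force: [-0.8, -0.1, 1.1]
gripper_width: 0.0
gripper_force: 1.1
```

>>> carry_out(targets=[[0,0,0.001,0,0,0],[0,0,0.0005,0,0,0],[0,0,0,0,0,0]])

```text
time_s: 8.28
tcp_pos: [0.5019, -0.0929, 0.0777]
eef_rot: [-180.0, 0.0, -167.2]
contact_force: [-0.7, -0.8, 2.9]
gripper_width: 0.0004
gripper_force: 1.6
```

>>> carry_out(targets=[[0,0,0.001,0,0,0],[0,0,0.001,0,0,0],[0,0,0,0,0,0]])

```text
time_s: 8.65
tcp_pos: [0.502, -0.0929, 0.0766]
eef_rot: [-180.0, 0.0, -167.2]
contact_force: [-0.5, -1.6, 3.1]
gripper_width: 0.0005
gripper_force: 1.8
```

>>> carry_out(targets=[[0,0,0.001,0,0,0],[0,0,0.001,0,0,0],[0,0,0,0,0,0]])

```text
time_s: 9.02
tcp_pos: [0.502, -0.0928, 0.0755]
eef_rot: [180.0, 0.0, -167.2]
contact_force: [0.5, -1.3, 2.1]
gripper_width: 0.0001
gripper_force: 1.2
```

Fading as it should, so I'll push through to .0732.

>>> carry_out(targets=[[0,0,0.0014,0,0,0],[0,0,0.0014,0,0,0],[0,0,0.0014,0,0,0],[0,0,0.0004,0,0,0],[0,0,0,0,0,0]])

```text
time_s: 9.65
tcp_pos: [0.5018, -0.0928, 0.0732]
eef_rot: [180.0, -0.0, -167.2]
contact_force: [0.1, -0.3, -0.4]
gripper_width: 0.0004
gripper_force: 0.0
```

>>> carry_out(targets=[[0,0,-0.031,0,0,0],[-0.04,-0.04,0,0,0,0],[-0.04,-0.041,0,0,0,0],[-0.04,-0.04,0,0,0,0],[0,0,0,0,0,0]])

```text
time_s: 10.28
tcp_pos: [0.575, -0.1395, 0.0884]
eef_rot: [-180.0, 0.0, -167.3]
contact_force: [-0.1, 0.3, -0.5]
gripper_width: 0.0006
gripper_force: 0.0
```

>>> carry_out(targets=[[0,0,0,0,0,0],[0,0,0.008,0,0,0],[0,0,0.008,0,0,0],[0,0,0.003,0,0,0],[0,0,0,0,0,0]])

```text
time_s: 10.9
tcp_pos: [0.5736, -0.1385, 0.0793]
eef_rot: [180.0, -0.0, -167.2]
contact_force: [-1.4, 0.3, 0.3]
gripper_width: 0.0003
gripper_force: 0.3
```

>>> carry_out(targets=[[0,0,0.001,0,0,0],[0,0,0,0,0,0]])

```text
time_s: 11.15
tcp_pos: [0.5738, -0.1386, 0.0789]
eef_rot: [180.0, 0.0, -167.2]
contact_force: [-0.5, 1.1, -0.1]
gripper_width: 0.0003
gripper_force: 0.6
```

>>> carry_out(targets=[[0,0,0.001,0,0,0],[0,0,0,0,0,0]])

```text
time_s: 11.4
tcp_pos: [0.5738, -0.1386, 0.0784]
eef_rot: [180.0, 0.0, -167.2]
contact_force: [-0.5, 0.6, 2.6]
gripper_width: 0.0004
gripper_force: 1.0
```

>>> carry_out(targets=[[0,0,0.0006,0,0,0],[0,0,0,0,0,0]])

```text
time_s: 11.65
tcp_pos: [0.5739, -0.1386, 0.0781]
eef_rot: [-180.0, 0.0, -167.2]
contact_force: [-1.0, 2.0, 2.9]
gripper_width: 0.0008
gripper_force: 1.2
```

Soft as well, so S2 should be the faulty one. I'll finish S1 first.

>>> carry_out(targets=[[0,0,0.001,0,0,0],[0,0,0.001,0,0,0],[0,0,0,0,0,0]])

```text
time_s: 12.02
tcp_pos: [0.5739, -0.1386, 0.077]
eef_rot: [-180.0, 0.0, -167.2]
contact_force: [-2.2, 1.4, 4.0]
gripper_width: 0.0009
gripper_force: 1.6
```

>>> carry_out(targets=[[0,0,0.001,0,0,0],[0,0,0.001,0,0,0],[0,0,0,0,0,0]])

```text
time_s: 12.4
tcp_pos: [0.5739, -0.1386, 0.076]
eef_rot: [-180.0, 0.0, -167.2]
contact_force: [-0.4, 0.8, 2.5]
gripper_width: 0.0005
gripper_force: 1.3
```

>>> carry_out(targets=[[0,0,0.001,0,0,0],[0,0,0.001,0,0,0],[0,0,0,0,0,0]])

```text
time_s: 12.78
tcp_pos: [0.5738, -0.1386, 0.0748]
eef_rot: [180.0, -0.0, -167.2]
contact_force: [0.8, 0.6, 0.8]
gripper_width: 0.0004
gripper_force: 0.4
```

>>> carry_out(targets=[[0,0,0.0012,0,0,0],[0,0,0.0012,0,0,0],[0,0,0.001,0,0,0],[0,0,0,0,0,0]])

```text
time_s: 13.28
tcp_pos: [0.5737, -0.1387, 0.0732]
eef_rot: [180.0, -0.0, -167.2]
contact_force: [-0.2, 1.0, 0.5]
gripper_width: 0.0001
gripper_force: 0.0
```

>>> carry_out(targets=[[0,0,-0.031,0,0,0],[0.04,-0.04,0,0,0,0],[0.04,-0.039,0,0,0,0],[0.04,-0.04,0,0,0,0],[0,0,0,0,0,0]])

```text
time_s: 13.9
tcp_pos: [0.5279, -0.2111, 0.09]
eef_rot: [-180.0, 0.1, -167.3]
contact_force: [0.9, -0.1, -0.4]
gripper_width: 0.0
gripper_force: 0.0
```

>>> carry_out(targets=[[0,0,0,0,0,0],[0,0,0.008,0,0,0],[0,0,0.008,0,0,0],[0,0,0.0025,0,0,0],[0,0,0,0,0,0]])

```text
time_s: 14.52
tcp_pos: [0.5284, -0.2096, 0.0794]
eef_rot: [180.0, -0.0, -167.2]
contact_force: [0.4, -0.4, 1.2]
gripper_width: 0.0002
gripper_force: 0.0
```

>>> carry_out(targets=[[0,0,0.001,0,0,0],[0,0,0,0,0,0]])

```text
time_s: 14.78
tcp_pos: [0.5285, -0.2098, 0.0792]
eef_rot: [180.0, 0.0, -167.2]
contact_force: [-0.8, 2.3, 3.3]
gripper_width: 0.0002
gripper_force: 1.4
```

>>> carry_out(targets=[[0,0,0.001,0,0,0],[0,0,0,0,0,0]])

```text
time_s: 15.02
tcp_pos: [0.5286, -0.2099, 0.0788]
eef_rot: [-180.0, 0.0, -167.2]
contact_force: [-1.0, 3.6, 5.6]
gripper_width: 0.0004
gripper_force: 2.6
```

S2 is already at 5.6 N after about 0.5 mm of travel, much stiffer than the rest, so it is the faulty one. Next is the ring.

>>> carry_out(targets=[[0,0,-0.06,0,0,0],[0,0,-0.06,0,0,0],[-0.017,0.095,0,0,0,0],[-0.017,0.095,0,0,0,0],[-0.017,0.095,0,0,0,0]])

```text
time_s: 15.65
tcp_pos: [0.5216, -0.0643, 0.1385]
eef_rot: [-180.0, 0.0, -167.3]
contact_force: [1.3, 0.2, 0.2]
gripper_width: 0.0007
gripper_force: 0.0
```

>>> carry_out(targets=[[-0.017,0.095,0,0,0,0],[-0.017,0.095,0,0,0,0],[-0.017,0.095,0,0,0,0],[-0.017,0.092,0,0,0,0],[0,0,0,0,0,0]], hand=0.75)

```text
time_s: 16.27
tcp_pos: [0.5135, 0.1286, 0.1384]
eef_rot: [-180.0, 0.0, -167.0]
contact_force: [-0.0, 0.0, 0.3]
gripper_width: 0.0452
gripper_force: 0.0
```

>>> carry_out(targets=[[0,0,0,0,0,0],[0,0,0,0,0,0]])

```text
time_s: 16.52
tcp_pos: [0.5132, 0.1251, 0.1384]
eef_rot: [-180.0, -0.0, -167.3]
contact_force: [-0.2, -0.3, -0.2]
gripper_width: 0.0634
gripper_force: 0.0
```

```bash
python3 - <<'E'
from h import *
s=r.get_state();ci=r.camera_info('wrist');save('wrist','w2.png');print(s['tcp_pos'],s['eef_rot'])
print(pix(ci,[[.5125,.1255,.02],s['tcp_pos'],s['tcp_pos']*[1,1,0]]))
E
```

```text
[0.51324044 0.12506774 0.13842194] [-1.79989418e+02 -2.03359684e-02 -1.67298516e+02]
[[259.30988464 188.90172115]
 [258.12745745 245.12091595]
 [258.68837002 184.43802477]]
```

View pics/w2.png

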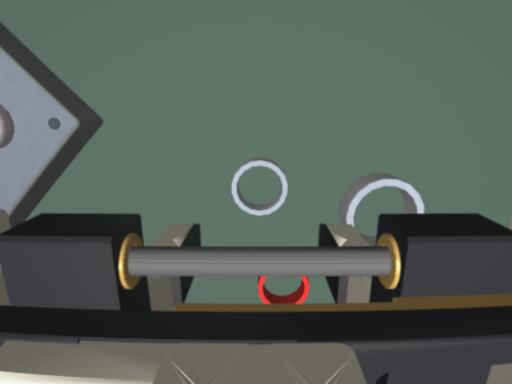

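Wrist view: the ring is at (259,187), about 1 mm from the prediction, and both rings to leave are clear of the fingers. I'll squeeze once lightly to centre it, then look again from the same height so the camera bias cancels.

>>> carry_out(targets=[[0.003,0.001,0.08,0,0,0],[0,0,0.08,0,0,0],[0,0,0.06,0,0,0],[0,0,0.03,0,0,0],[0,0,0,0,0,0]], hand=0.75)

```text
time_s: 17.2
tcp_pos: [0.5115, 0.1255, 0.013]
eef_rot: [-180.0, -0.1, -167.3]
contact_force: [0.3, -0.2, -0.7]
gripper_width: 0.0658
gripper_force: 0.0
```

>>> carry_out(targets=[[0,0,0,0,0,0],[0,0,0,0,0,0],[0,0,0,0,0,0]], hand=0.4, squeeze=8)

```text
time_s: 17.58
tcp_pos: [0.5125, 0.1266, 0.0147]
eef_rot: [180.0, 0.1, -167.2]
contact_force: [-0.8, -0.2, 6.0]
gripper_width: 0.0503
gripper_force: 8.0
```

>>> carry_out(targets=[[0,0,0,0,0,0],[0,0,0,0,0,0]], hand=0.75)

```text
time_s: 17.82
tcp_pos: [0.5116, 0.1263, 0.0136]
eef_rot: [180.0, -0.0, -167.2]
contact_force: [-1.2, 0.3, -0.2]
gripper_width: 0.0634
gripper_force: 0.0
```

>>> carry_out(targets=[[0,0,-0.05,0,0,0],[0,0,-0.08,0,0,0],[0,0,-0.12,0,0,0],[0,0,0,0,0,0],[0,0,0,0,0,0]])

```text
time_s: 18.45
tcp_pos: [0.5114, 0.1262, 0.1385]
eef_rot: [180.0, 0.0, -167.3]
contact_force: [0.8, -0.5, -0.7]
gripper_width: 0.0656
gripper_force: 0.0
```

```bash
cat >> h.py <<'E'
def circ(im,u,v,w,ztop,ci,name=None):
    """outer ellipse of bright blob in window -> world centre at ztop, tool offset from TCP"""
    g=cv2.resize(im.min(2)[v-w:v+w+1,u-w:u+w+1],None,fx=8,fy=8,interpolation=cv2.INTER_CUBIC)
    return g
E
python3 - <<'E'
from h import *
s=r.get_state();ci=r.camera_info('wrist');im=save('wrist','w3.png');print(s['time_s'],s['tcp_pos'],s['eef_rot'],s['gripper_width'])
g=im[150:222,222:297].min(2);g=cv2.resize(g,None,fx=8,fy=8,interpolation=cv2.INTER_CUBIC)
t,m=cv2.threshold(g,0,255,cv2.THRESH_BINARY+cv2.THRESH_OTSU)
cs,h=cv2.findContours(m,cv2.RETR_CCOMP,cv2.CHAIN_APPROX_NONE)
T=R.from_euler('xyz',s['eef_rot'],degrees=True).as_matrix()
for c,hh in zip(cs,h[0]):
    if cv2.contourArea(c)<8000: continue
    e=cv2.fitEllipse(c);u=(np.array(e[0])+.5)/8-.5+[222,150]
    p=onz(ci,[u],.02)[0];print(hh[3],u.round(2),np.round(np.array(e[1])/8,1),p.round(4),'tool off mm',((p-s['tcp_pos'])@T*1e3).round(2))
print(t)
E
```

```text
18.45 [0.51137135 0.12620075 0.1385177 ] [ 1.79967909e+02  9.11935050e-03 -1.67251119e+02] 0.06564518501101928
-1 [259.17 188.97] [54.7 56.3] [0.5108 0.1266 0.02  ] tool off mm [  0.52   0.46 118.52]
0 [259.13 189.12] [44.2 45.7] [0.5109 0.1266 0.02  ] tool off mm [  0.38   0.43 118.52]
135.0
```

Centred ring: measured offset from the TCP is (0.45, 0.45) mm in the tool axes. Now I'll grasp it and carry it towards S2, stopping 45 mm short so the ring doesn't block the view.

>>> carry_out(targets=[[0,0,0.12,0,0,0],[0,0,0.08,0,0,0],[0,0,0.05,0,0,0],[0,0,0,0,0,0],[0,0,0,0,0,0]])

```text
time_s: 19.12
tcp_pos: [0.5111, 0.1258, 0.0126]
eef_rot: [-180.0, -0.1, -167.2]
contact_force: [-1.0, -0.1, 0.5]
gripper_width: 0.0654
gripper_force: 0.0
```

>>> carry_out(targets=[[0,0,0,0,0,0],[0,0,0,0,0,0],[0,0,0,0,0,0],[0,0,0,0,0,0]], hand=0.4, squeeze=15)

```text
time_s: 19.62
tcp_pos: [0.5119, 0.1263, 0.0139]
eef_rot: [180.0, 0.0, -167.2]
contact_force: [-0.8, -0.8, 2.8]
gripper_width: 0.05
gripper_force: 15.0
```

>>> carry_out(targets=[[0,0,-0.04,0,0,0],[0,0,-0.08,0,0,0],[0,0,-0.1,0,0,0],[0,0,-0.1,0,0,0],[0,0,0,0,0,0]])

```text
time_s: 20.25
tcp_pos: [0.5139, 0.1274, 0.1779]
eef_rot: [179.9, 0.4, -167.2]
contact_force: [0.3, 0.5, -1.5]
gripper_width: 0.0502
gripper_force: 15.0
```

>>> carry_out(targets=[[0.003,-0.083,0,0,0,0],[0.003,-0.083,0,0,0,0],[0.003,-0.083,0,0,0,0],[0.003,-0.083,0,0,0,0],[0.003,-0.083,0,0,0,0]])

```text
time_s: 20.88
tcp_pos: [0.5498, -0.0791, 0.1726]
eef_rot: [180.0, -0.1, -167.2]
contact_force: [1.0, 0.3, 0.2]
gripper_width: 0.0499
gripper_force: 15.0
```

>>> carry_out(targets=[[0.003,-0.083,0,0,0,0],[0.003,-0.083,0,0,0,0],[0.004,-0.082,0,0,0,0],[0,0,0,0,0,0],[0,0,0,0,0,0]])

```text
time_s: 21.5
tcp_pos: [0.5721, -0.1998, 0.1725]
eef_rot: [180.0, -0.1, -167.3]
contact_force: [0.4, -0.2, -0.4]
gripper_width: 0.0501
gripper_force: 15.0
```

>>> carry_out(targets=[[0,0,0,0,0,0],[0,0,0,0,0,0],[0,0,0,0,0,0]])

```text
time_s: 21.88
tcp_pos: [0.5729, -0.1993, 0.1737]
eef_rot: [-180.0, 0.0, -167.2]
contact_force: [-1.4, 0.1, -0.9]
gripper_width: 0.0498
gripper_force: 15.0
```

```bash
python3 - <<'E'
from h import *
s=r.get_state();ci=r.camera_info('wrist');im=save('wrist','w4.png');print(s['time_s'],s['tcp_pos'],s['eef_rot'],s['gripper_width'],s['qd'].round(1))
print(pix(ci,[[.5285,-.21,.057],[.5285,-.21,.071]]))
E
```

```text
21.875 [ 0.57287502 -0.19926845  0.17374638] [-1.79997441e+02  1.80197555e-02 -1.67183126e+02] 0.049827798271962286 [-0.2  0.2  0.  -0.1 -0.   0. ]
[[257.89771767 136.89009765]
 [257.82033365 138.31750957]]
```

View pics/w4.png

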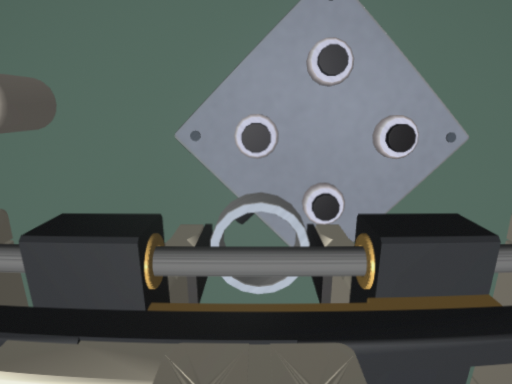

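Ring is held with its rim centre at about (260,248), and S2 is at (256,136), near the camera nadir, so parallax is small. I'll measure both.

```bash
cat > m.py <<'E'
from h import *
def sw(f,ci,s,u0,v0,w=32):
    T=R.from_euler('xyz',s['eef_rot'],degrees=True).as_matrix()
    im=cv2.imread('pics/'+f).min(2)
    g=cv2.resize(im[v0-w:v0+w+1,u0-w:u0+w+1],None,fx=8,fy=8,interpolation=cv2.INTER_CUBIC)
    bg=np.median(g);hi=np.percentile(g,97);t=(bg+hi)/2
    for nm,m,z in(('bezel',g>t,.056),('plunger',g<60,.071)):
        c=[c for c in cv2.findContours(m.astype(np.uint8),0,1)[0] if cv2.contourArea(c)>2000]
        c=min(c,key=lambda c:np.hypot(*(c.reshape(-1,2).mean(0)-g.shape[0]/2)))
        c=cv2.convexHull(c)
        e=cv2.fitEllipse(c);u=(np.array(e[0])+.5)/8-.5+[u0-w,v0-w];p=onz(ci,[u],z)[0]
        d=np.array(e[1])/8*(ci['eye'][2]-z)/317.8*1e3
        print(nm,u.round(2),'d mm',d.round(1),p.round(4),'tool off mm',((p-s['tcp_pos'])@T*1e3).round(2))
def ring(f,ci,s):
    T=R.from_euler('xyz',s['eef_rot'],degrees=True).as_matrix()
    im=cv2.imread('pics/'+f).min(2)
    P=[]
    for a in np.r_[np.arange(205,336,3),np.arange(60,121,3)]:   # rays from centre; skip fingers and bar
        q=[np.array([259.5,248])+k*np.array([np.cos(np.radians(a)),np.sin(np.radians(a))]) for k in np.arange(36,56,.25)]
        val=cv2.remap(im,np.float32([[x[0] for x in q]]),np.float32([[x[1] for x in q]]),1)[0].astype(float)
        gr=np.gradient(cv2.GaussianBlur(val[None],(9,1),0)[0]); i=gr.argmin()
        if gr[i]<-2 : P.append(q[i])
    P=np.array(P)
    z=s['tcp_pos'][2]+.0064; W=onz(ci,P,z)[:,:2]
    for _ in range(3):
        A=np.c_[2*W,np.ones(len(W))];x=np.linalg.lstsq(A,(W**2).sum(1),rcond=None)[0];rr=np.sqrt(x[2]+x[:2]@x[:2])
        res=np.abs(np.linalg.norm(W-x[:2],axis=1)-rr);W=W[res<=max(.0005,2*np.median(res))]
    print('ring n',len(W),'R',(rr*1e3).round(2),'tool off mm',((np.r_[x[:2],z]-s['tcp_pos'])@T*1e3).round(2),res.max())
E
python3 - <<'E'
from m import *
s=r.get_state();ci=r.camera_info('wrist')
sw('w4.png',ci,s,256,136);ring('w4.png',ci,s)
E
```

```text
bezel [255.38 135.73] d mm [34.4 34.9] [ 0.5281 -0.2124  0.056 ] tool off mm [ 46.62  -2.74 117.73]Traceback (most recent call last):
  File "<stdin>", line 3, in <module>
  File "m.py", line 9, in sw
    c=min(c,key=lambda c:np.hypot(*(c.reshape(-1,2).mean(0)-g.shape[0]/2)))
ValueError: min() iterable argument is empty
```

```bash
sed -i "s/g<60/g<bg*.7/" m.py; python3 - <<'E'
from m import *
s=r.get_state();ci=r.camera_info('wrist')
sw('w4.png',ci,s,256,136);ring('w4.png',ci,s)
E
```

```text
bezel [255.38 135.73] d mm [34.4 34.9] [ 0.5281 -0.2124  0.056 ] tool off mm [ 46.62  -2.74 117.73]
plunger [255.73 137.12] d mm [22.7 23.5] [ 0.5279 -0.2119  0.071 ] tool off mm [ 46.68  -2.28 102.73]
ring n 64 R 24.53 tool off mm [ 0.3   0.54 -6.4 ] 0.0002861076924642568
```

>>> carry_out(targets=[[0.046,-0.003,0,0,0,0],[0.0465,-0.003,0,0,0,0],[0,0,0.08,0,0,0],[0,0,0.08,0,0,0],[0,0,0.03,0,0,0]])

```text
time_s: 22.55
tcp_pos: [0.527, -0.2128, 0.0767]
eef_rot: [179.9, -0.2, -167.2]
contact_force: [-0.1, -0.5, 0.0]
gripper_width: 0.0501
gripper_force: 15.0
```

>>> carry_out(targets=[[0,0,0,0,0,0],[0,0,0,0,0,0],[0,0,0,0,0,0],[0,0,0.004,0,0,0],[0,0,0,0,0,0]])

```text
time_s: 23.18
tcp_pos: [0.5284, -0.213, 0.0768]
eef_rot: [-180.0, 0.0, -167.2]
contact_force: [-0.2, -0.5, -0.3]
gripper_width: 0.0496
gripper_force: 15.0
```

```bash
python3 - <<'E'
from m import *
s=r.get_state();ci=r.camera_info('wrist');im=save('wrist','w5.png');print(s['time_s'],s['tcp_pos'],s['contact_force'])
cv2.imwrite('pics/w5c.png',cv2.resize(im[170:320,160:360,::-1],None,fx=4,fy=4,interpolation=2))
ring('w5.png',ci,s)
E
```

```text
23.175 [ 0.52840461 -0.21299059  0.07678109] [-0.19014334 -0.45058595 -0.29656331]
ring n 42 R 24.28 tool off mm [ 0.59  0.62 -6.4 ] 0.00030061248403471033
```

View pics/w5c.png

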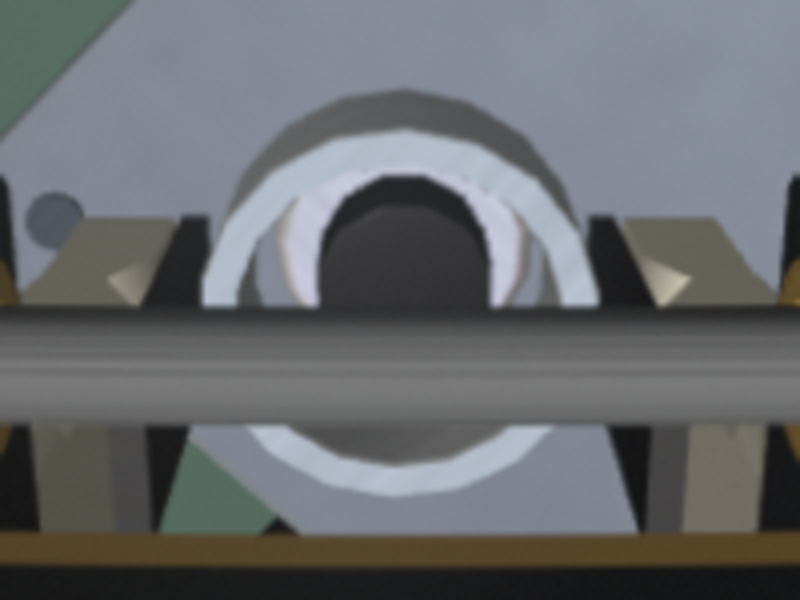

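```bash
python3 - <<'E'
from m import *
s=r.get_state();ci=r.camera_info('wrist');T=R.from_euler('xyz',s['eef_rot'],degrees=True).as_matrix()
f=lambda x,y,z:((onz(ci,[[160+(x+.5)/4-.5,170+(y+.5)/4-.5]],z)[0]-s['tcp_pos'])@T*1e3).round(2)[:2]
for n,a in dict(ringF=(401,130,.0832),ringB=(397,496,.0832),ringL=(202,300,.0832),ringR=(600,300,.0832),plTop=(405,205,.071),plBase=(405,175,.057),plL=(317,290,.071),plR=(493,290,.071),bzL=(280,245,.056),bzR=(527,245,.056)).items():print(n,f(*a))
E
```

```text
ringF [24.91  0.87]
ringB [-24.39   0.44]
ringL [  3.03 -23.63]
ringR [ 3.09 25.45]
plTop [11.15  1.44]
plBase [10.65  1.51]
plL [ -0.86 -10.25]
plR [-0.83 13.19]
bzL [ -0.35 -16.52]
bzR [-0.3  19.17]
```

>>> carry_out(targets=[[-0.0013,0.0011,0,0,0,0],[0,0,0.006,0,0,0],[0,0,0.006,0,0,0],[0,0,0,0,0,0]])

```text
time_s: 23.72
tcp_pos: [0.5286, -0.2123, 0.0701]
eef_rot: [180.0, -0.0, -167.2]
contact_force: [0.6, 0.3, -1.3]
gripper_width: 0.0495
gripper_force: 15.0
```

>>> carry_out(targets=[[0,0,0.003,0,0,0],[0,0,0,0,0,0]])

```text
time_s: 23.98
tcp_pos: [0.5288, -0.2123, 0.069]
eef_rot: [180.0, -0.0, -167.2]
contact_force: [-0.4, -0.4, -0.8]
gripper_width: 0.0502
gripper_force: 15.0
```

Past the bezel top at about .0708 with no force. Continuing gently.

>>> carry_out(targets=[[0,0,0.004,0,0,0],[0,0,0.002,0,0,0],[0,0,0,0,0,0]])

```text
time_s: 24.35
tcp_pos: [0.5288, -0.2123, 0.0659]
eef_rot: [180.0, -0.0, -167.2]
contact_force: [-0.9, -0.6, -0.5]
gripper_width: 0.0497
gripper_force: 15.0
```

>>> carry_out(targets=[[0,0,0.004,0,0,0],[0,0,0.002,0,0,0],[0,0,0,0,0,0]])

```text
time_s: 24.72
tcp_pos: [0.5288, -0.2123, 0.0629]
eef_rot: [180.0, -0.0, -167.2]
contact_force: [-0.5, 0.8, -0.7]
gripper_width: 0.0497
gripper_force: 15.0
```

>>> carry_out(targets=[[0,0,0.004,0,0,0],[0,0,0.002,0,0,0],[0,0,0,0,0,0]])

```text
time_s: 25.1
tcp_pos: [0.5288, -0.2123, 0.0599]
eef_rot: [180.0, -0.0, -167.2]
contact_force: [0.6, -0.1, -0.2]
gripper_width: 0.0499
gripper_force: 15.0
```

>>> carry_out(targets=[[0,0,0.002,0,0,0],[0,0,0,0,0,0]])

```text
time_s: 25.35
tcp_pos: [0.5289, -0.2123, 0.059]
eef_rot: [-180.0, -0.0, -167.2]
contact_force: [-0.0, 0.2, -1.0]
gripper_width: 0.0501
gripper_force: 15.0
```

Within about 0.5 mm of the box. I'll release, back off upwards and look.

>>> carry_out(targets=[[0,0,0.001,0,0,0],[0,0,0,0,0,0]])

```text
time_s: 25.6
tcp_pos: [0.5289, -0.2123, 0.0589]
eef_rot: [-180.0, 0.0, -167.2]
contact_force: [-2.1, 0.9, 4.0]
gripper_width: 0.0501
gripper_force: 15.0
```

>>> carry_out(targets=[[0,0,0,0,0,0],[0,0,0,0,0,0],[0,0,0,0,0,0]], hand=0.73)

```text
time_s: 25.98
tcp_pos: [0.5289, -0.2123, 0.0584]
eef_rot: [180.0, -0.0, -167.2]
contact_force: [0.7, 0.6, 0.2]
gripper_width: 0.0636
gripper_force: 0.0
```

>>> carry_out(targets=[[0,0,-0.04,0,0,0],[0,0,-0.08,0,0,0],[0,0,-0.1,0,0,0],[-0.08,0,-0.02,0,0,0],[-0.08,0,0,0,0,0]])

```text
time_s: 26.6
tcp_pos: [0.6085, -0.1947, 0.1808]
eef_rot: [-179.9, 0.2, -167.3]
contact_force: [-0.0, 0.1, -0.2]
gripper_width: 0.0639
gripper_force: 0.0
```

>>> carry_out(targets=[[0,0,0,0,0,0],[0,0,0,0,0,0]])

```text
time_s: 26.85
tcp_pos: [0.6063, -0.1946, 0.1779]
eef_rot: [180.0, -0.1, -167.2]
contact_force: [-0.6, -0.0, 0.1]
gripper_width: 0.0643
gripper_force: 0.0
```

```bash
python3 - <<'E'
from m import *
s=r.get_state();im=save('wrist','w6.png');sc=save('scene','s6.png')
a=cv2.resize(im[0:240,130:510,::-1],None,fx=1.5,fy=1.5);b=cv2.resize(sc[150:220,165:265,::-1],(342,239),interpolation=2)
o=np.zeros((600,570,3),np.uint8);o[:360]=a;o[360:599,:342]=b;cv2.imwrite('pics/v6.png',o)
print(s['time_s'],s['tcp_pos'],s['contact_force'])
E
```

```text
26.85 [ 0.606288   -0.19459195  0.17785968] [-0.57190285 -0.02757122  0.14491785]
```

View pics/v6.png

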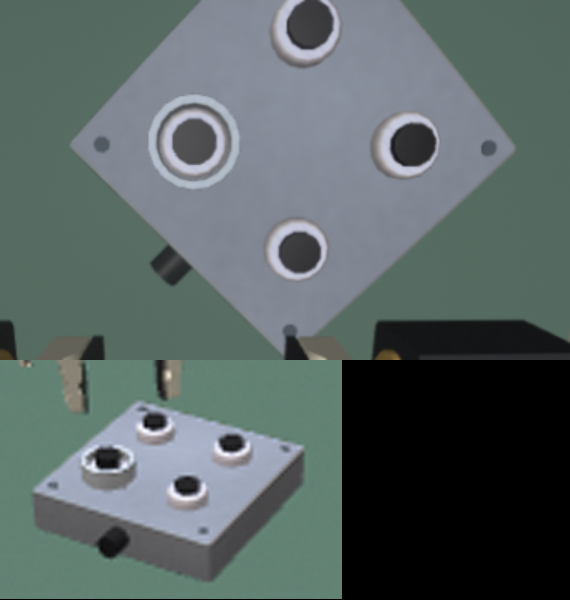

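The ring stands flat around S2, at crop pixel (193,141). The other three plungers are visibly lower in the scene view, so they stayed down, and the gripper touches nothing.

```bash
python3 -c "
from plant import r
print(r.close_job())"
```

```text
the job is handed in; nothing more can be done
None
```

The job is handed in at about 27 s: three switches clicked and stayed down, with no force reading above 6 N; the stiff fourth was left out, and the small steel ring stands flat around it.

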